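# Lock the detector housing's panel with its quarter-turn stud

## Robot

A 6-joint arm with a two-finger parallel gripper is mounted at the origin on a cart in front of the work surface, level with it; the furniture and walls round the work are solid. World frame = base frame: x ahead of the robot, y to its left, z up, the work surface at z = 0. Lengths are in m, angles in rad, forces in N, time in s.
With the tool pointing down it reaches from about 0.35 to 0.775 m from the base axis. Payload 7.3 kg.
Tool frame: the origin (TCP) lies midway between the tips of the shut fingers; the grasp point (between the pads) lies 19 mm behind it; z points along the fingers, y is the direction in which the jaws open and shut (so a half turn about z gives the same grasp; the last joint's range is limited). The gripper opens to 92 mm and grips with 3 to 60 N. Pads are 19 mm wide; open, the fingers measure 130 mm over their backs; the gripper's body (75 mm by 190 mm) begins 47 mm behind the grasp point.
Start: joints at [1.044, 0.342, 1.524, -0, 1.275, -0.146], TCP at [0.195, 0.487, 0.2] pointing down, gripper open.
Joint ranges: [-2.53, 2.53], [-0.77, 2.02], [0.04, 2.7], [-1, 4.14], [0.28, 2.66], [-3.11, 3.11]. Speed limits (rad/s): [2.57, 2.57, 3.14, 3.14, 3.14, 3.14].

## Interface

Orientations are given as [roll, pitch, yaw] about the fixed x, y, z axes, in that order (R = Rz(yaw) Ry(pitch) Rx(roll)).
In Python, from cell import robot gives the robot as it stands.
- The arm moves only by the shell command python3 -m crank 'ROWS' [FORCE]. ROWS is a JSON object of lists of equal length, an entry for each row: "claw": the opening, from 0 (shut) to 1 (fully open); "delta_pos": the shift along the tool's x, y, z in units of 25 mm (1.0 is 25 mm), a list of three; "roll": the turn about the tool's z in units of 6 degrees (1.0 is 6 degrees). In form: {"claw": [claw, ...], "delta_pos": [[dx, dy, dz], ...], "roll": [roll, ...]}. A call has exactly 8 rows; each row is the pose to reach, as a shift and turn from the pose commanded when the call began, along the tool's axes at that moment; what a row does not reach only later rows make up. A row lasts 1/12 s, in which the tool goes at most 41.7 mm and 7.16 degrees, less where a joint would pass 70% of its speed; a pose out of reach is approached as far as the arm can. A call with a gripper value outside its range is refused whole. The fingers move at their own pace and stop on an object; FORCE is the grip in N (left out, the last holds). Time passes only in rows, so rows that repeat a pose let the fingers close, or fill a call up. It gives the time, the measured TCP pose, the force and the opening at its end, in the units of the state.
- robot.observe(): the state, without advancing time (a new reading comes with each control period).
- robot.read_camera(name): name is "scene" or "top" or "wrist"; returns a dict with "color" (480x640x3 uint8, blue, green, red), "fx", "fy", "cx", "cy" (pixels), "rvec" (rotation vector, rad) and "tvec" (3), from world to camera coordinates, as OpenCV has them; the wrist camera has in their place "hand_eye" (4x4, takes a point from camera to tool coordinates, whose origin is the TCP and whose axes are the flange's). Camera axes: x right, y down, z forward; pixel columns grow to the right and rows downward; lengths in m; the calibration is good to about 2 mm. A picture is of the moment at which its call begins: read the wrist's pose just before it. There is no depth.
- robot.hand_in(): hands the job in, once; it reports no verdict.
The state is a dict: "time": time; "qpos": joint angles; "qvel": joint speeds; "joint_efforts": joint torques, N m; "tool_pos": TCP position; "tool_rot": TCP orientation; "contact_force": force on the tool from outside, world axes, zero at the start; "torque": the same for the moment, N m; "opening": finger opening in m.
Only numpy, scipy, OpenCV 4.12 (cv2) and the standard library are available. Lean on these libraries where they do the work, as an engineer would, in place of code of your own. Each camera call takes 0.05 s, during which the arm holds its last target.

## Task

Take the winged quarter-turn stud from its stand and feel its cross bar down through the hole in the panel into the slot of the floating receptacle beneath, then press the stud in against the panel's gasket and turn it a quarter turn clockwise, so that it drops into its notch and holds the panel down, and let go. Work gently: at the housing never press on the stud with more than about 20 N, do not tug at it once it is locked, and leave the tin, the vial and the dish where they stand.

Things in the scene. Friction and masses are not known exactly. Their poses are not given: they have to be found in the camera images.
- stud: steel quarter-turn stud, upright, 0.08 kg, half-turn symmetric. Origin on its axis at the underside of its round flange, z up. Flange 40 dia x 4 mm thick (z 0 to 4 mm); above it an upright flat wing to grasp, 30 long (x) x 10 thick (y) x 30 high (z 4 to 34 mm); below it a shank 10 dia x 20 mm long, with a cross bar at its end 24 long (x, same way as the wing) x 6 wide (y), z -20 to -15 mm
- stand: fixed aluminium block 56 (x) x 48 (y) x 30 mm high with a slot in its top; the stud starts hanging in it, flange on the block's top. Origin at the centre of its underside
- housing: fixed aluminium box 150 (x) x 104 (y) mm, rim 52 mm above the worktop, with a grey panel 116 x 80 mm in its open top and a steel receptacle inside, under the panel's hole. Origin at the centre of its underside. Locked, the stud's wing lies along the housing's y axis and the panel is flush with the rim
- ledge (a point): the height and MIDDLE of where the receptacle may stand, not where it is: its slot's centre floats within 8 mm along housing x and 5 mm along y of here; feel for it. Receptacle: ledge 4 mm thick, top 41 mm above the worktop, slot 26.4 (housing x) x 8.4 mm (y), 13 x 13 mm in the middle for the shank. Bar resting beside the slot: flange 61 mm above the worktop; in the slot: down to the panel, 55 mm
- hole (a point): centre of the panel's oblong hole, 44 (housing x) x 24 mm (housing y), at the top face of the panel, over the housing's origin; 55 mm above the worktop while the panel is at rest; moves down with the panel
- panel (a joint): panel pressed down on its gasket, m: 0 at rest, stop at 0.008; pushes back 3 N plus 2 N per mm (and 1.5 N per cm/s). With the stud in the slot and the panel pressed past 0.005 (0.006 to 0.007 is good) the bar clears the ledge's ribs and turns, only clockwise seen from above, 90 degrees to a stop; let up, it rises 2 mm into a notch and holds the panel at 0.003
- screw_tin: round tin with lid, 63 dia x 32 mm, bystander; origin at the centre of its underside
- vial_1: standing glass vial with cap, 16 dia x 48 mm, bystander; origin at the centre of its underside
- petri_1: covered dish, 61 dia x 15 mm, bystander; origin at the centre of its underside
Not all that is in view belongs to the job. Leave any green or pink look-alike of the stud alone.

How it is judged:
On the way, in this order (a step that is already met when the one before it is completed fails the run):
1. the stud is lifted out of its stand (z of stud in the frame of stand above 0.065 m), for 0.1 s.
2. the cross bar is in the receptacle's slot, not yet turned (z of stud in the frame of housing below 0.058 m and horizontal distance between stud and hole below 0.014 m and angle between the x axis of stud and the x axis of housing, either way round below 0.35 rad), for 0.05 s.
At the end, for the whole second after the job is handed in: The stud stands upright (within 9 degrees) in the panel's hole (axis within 14 mm of its centre), its wing turned to within 20 degrees of the housing's y axis, seated in its notch so that it alone holds the panel 1.5 to 4.3 mm down, at rest (angle between the x axis of stud and the y axis of housing, either way round below 0.35 rad and horizontal distance between stud and hole below 0.014 m and angle between stud's own z axis and vertical below 0.15 rad and value of joint panel between 0.0015 and 0.0043 m and z of stud in the frame of housing below 0.0545 m and contact force between stud and housing above 2 N and linear speed of stud below 0.01 m/s); the robot touches nothing.
It fails at once if the stud is forced: its contacts with the housing, panel and receptacle, added up, pass 32 N (contact force between stud and housing above 32 N).
It fails at once if a bystander is moved by more than 20 mm (distance of any of screw_tin, vial_1, petri_1 from where it was at the start of the episode above 0.02 m).
It also fails if it takes over 72 s, if anything falls off the work surface, if the arm or the gripper's body presses on something with over 40 N, if the wrist force passes 120 N, or if a joint passes its speed limit or range.

## Working session

There is one attempt and no reset: what is moved stays moved. The work goes in short steps, Python scripts to look and compute and a shell command to move; the robot and the scene stay as the last step left them, time stands still between calls to the robot, and variables do not carry over. Pictures are saved under pics/ and viewed, and the job is handed in when it is done.

```bash
ls; mkdir -p pics; python3 - <<'E'
from cell import robot
import cv2,numpy as np
s=robot.observe();print({k:np.round(v,4).tolist() for k,v in s.items()})
for n in("scene","top","wrist"):
    r=robot.read_camera(n);cv2.imwrite(f"pics/{n}0.png",r["color"])
    print(n,{k:np.round(v,4).tolist() for k,v in r.items() if k!="color"})
E
```

```text
pics
{'time': 0.0, 'qpos': [1.044, 0.3427, 1.525, 0.0, 1.2754, -0.146], 'qvel': [0.0007, -0.0013, -0.0008, -0.001, -0.0005, -0.0009], 'joint_efforts': [-0.0018, -43.1232, -24.4217, 0.0715, 0.0559, -0.0001], 'tool_pos': [0.1949, 0.487, 0.1993], 'tool_rot': [-3.1401, -0.0002, 2.7608], 'contact_force': [-1.2391, -0.9018, 0.5435], 'torque': [0.0275, 0.0045, -0.0569], 'opening': 0.0918}
scene {'fx': 450.5686, 'fy': 450.5686, 'cx': 320.2646, 'cy': 237.582, 'rvec': [0.6343, -2.77, 0.915], 'tvec': [0.5201, 0.1611, 0.7822]}
top {'fx': 624.6317, 'fy': 624.6317, 'cx': 321.3311, 'cy': 243.5738, 'rvec': [2.18, -2.1632, 0.1517], 'tvec': [0.0484, 0.5408, 1.1466]}
wrist {'fx': 414.9511, 'fy': 414.9511, 'cx': 332.698, 'cy': 238.0126, 'hand_eye': [[-0.0015, -0.9696, -0.2447, 0.0657], [1.0, -0.0017, 0.0007, 0.0003], [-0.0011, -0.2447, 0.9696, -0.1847], [0.0, 0.0, 0.0, 1.0]]}
```

View pics/scene0.png

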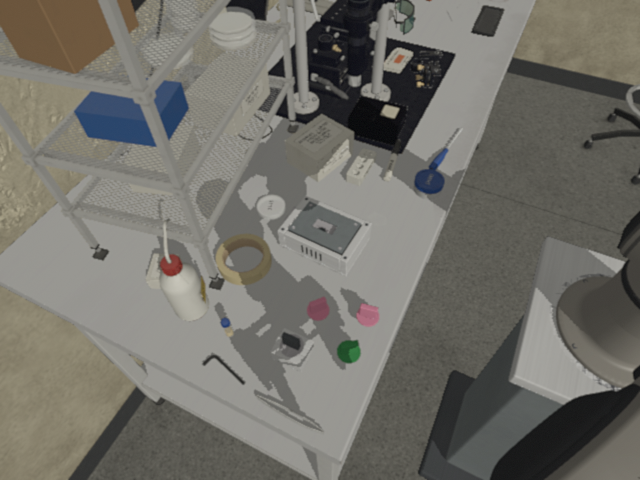

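View pics/top0.png

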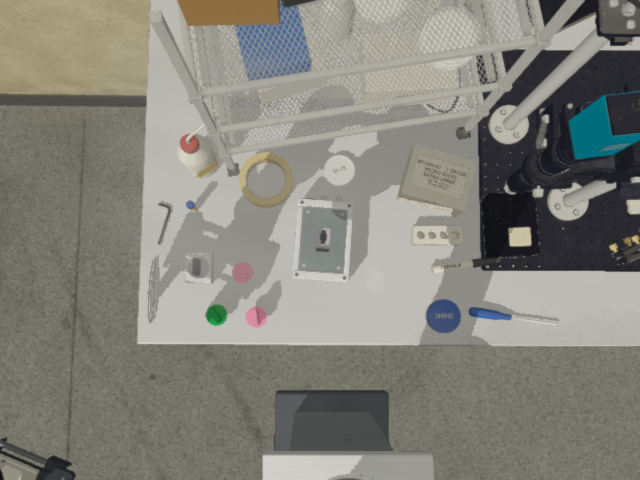

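View pics/wrist0.png

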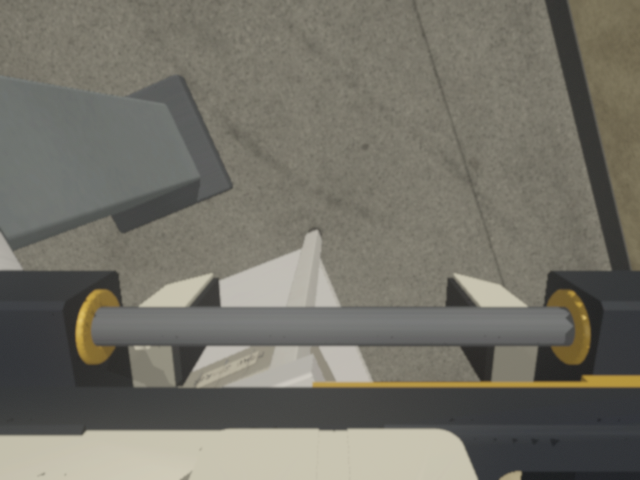

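The stud candidates in the top view are:
- A dark grey winged part in the aluminium stand at (198,267). This matches "steel, in its stand".
- A green one at (216,315).
- Pink ones at (242,272) and (256,317).

The housing is at (323,240). Next I'll check the choice in a close crop.

```bash
python3 - <<'E'
import cv2,numpy as np
t=cv2.imread("pics/top0.png");s=cv2.imread("pics/scene0.png")
a=cv2.resize(t[240:300,160:260],(800,480),interpolation=cv2.INTER_CUBIC)
b=cv2.resize(t[190:290,285:355],None,fx=5.5,fy=5.5,interpolation=cv2.INTER_CUBIC)
c=cv2.resize(s[315:375,250:330],(400,300),interpolation=cv2.INTER_CUBIC)
d=cv2.resize(s[190:280,270:380],(400,327),interpolation=cv2.INTER_CUBIC)
cv2.imwrite("pics/c1.png",a);
o=np.zeros((600,800,3),np.uint8);o[:550,:385]=b;o[:300,400:]=c;o[300:,400:]=d[:300];cv2.imwrite("pics/c2.png",o)
E
```

```text
(no output)
```

View pics/c1.png

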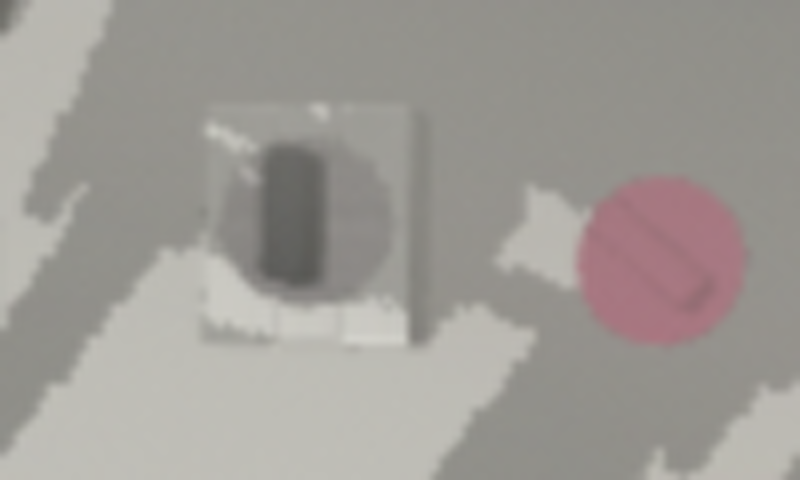

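View pics/c2.png

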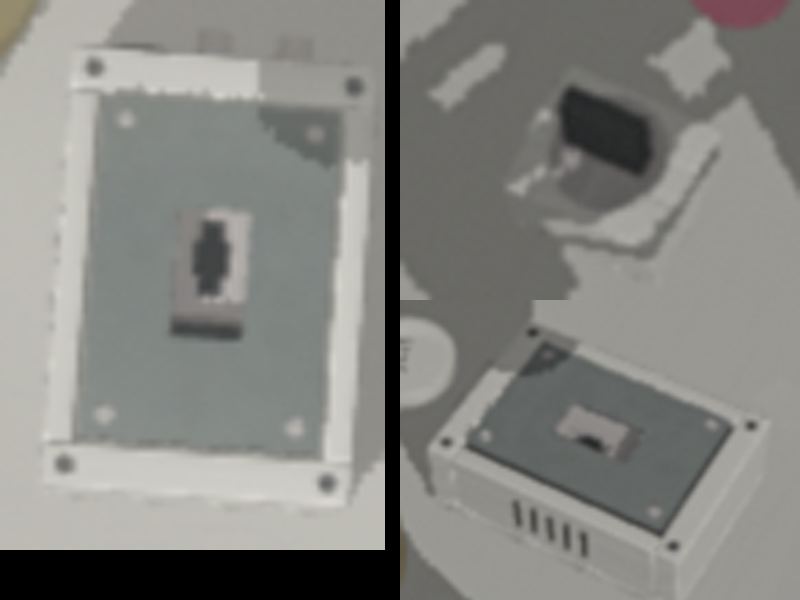

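The close crop shows a dark steel wing on a round flange over the aluminium block, at about (196.7,267) in the top view, so that is the stud. The receptacle slot shows through the hole at about (323,237). Next I'll measure from both fixed views.

```bash
cat > h.py <<'E'
from cell import robot
import cv2,numpy as np
from scipy.spatial.transform import Rotation as Ro
def cam(n):
    s=robot.observe() if n=="wrist" else None
    r=robot.read_camera(n)
    if n=="wrist":
        T=np.eye(4);T[:3,:3]=Ro.from_euler("xyz",s["tool_rot"]).as_matrix();T[:3,3]=s["tool_pos"]
        r["T"]=T@r["hand_eye"]
    else:
        R=cv2.Rodrigues(np.array(r["rvec"],float))[0];T=np.eye(4);T[:3,:3]=R.T;T[:3,3]=-R.T@np.array(r["tvec"]).ravel();r["T"]=T
    return r
def ray(r,p):
    d=np.array([(p[0]-r["cx"])/r["fx"],(p[1]-r["cy"])/r["fy"],1.]);d=r["T"][:3,:3]@d
    return r["T"][:3,3],d/np.linalg.norm(d)
def plane(r,p,z):
    o,d=ray(r,p);return o+d*(z-o[2])/d[2]
def tri(rs,ps):
    A=np.zeros((3,3));b=np.zeros(3);L=[]
    for r,p in zip(rs,ps):
        o,d=ray(r,p);M=np.eye(3)-np.outer(d,d);A+=M;b+=M@o;L.append((o,M))
    x=np.linalg.solve(A,b);return x,[float(np.linalg.norm(M@(x-o))) for o,M in L]
def proj(r,X):
    c=np.linalg.inv(r["T"])@np.append(X,1);return np.array([r["fx"]*c[0]/c[2]+r["cx"],r["fy"]*c[1]/c[2]+r["cy"]])
E
python3 - <<'E'
from h import *
t=cam("top");s=cam("scene")
def dark(im,x0,x1,y0,y1,th):
    g=im[y0:y1,x0:x1].max(axis=2);m=(g<th).astype(np.uint8)
    n,l,st,c=cv2.connectedComponentsWithStats(m);i=1+np.argmax(st[1:,4]);cs,_=cv2.findContours((l==i).astype(np.uint8),0,2)
    r=cv2.minAreaRect(cs[0]);return st[i]+[x0,y0,0,0,0],c[i]+[x0,y0],(np.array(r[0])+[x0,y0],r[1:])
print(dark(t["color"],180,215,250,285,125));print(dark(s["color"],270,310,325,360,80))
b=cv2.boxPoints(cv2.minAreaRect(np.array([[0,0]],np.float32)))
for z in(.06,.064,.03):print(z,plane(t,dark(t["color"],180,215,250,285,125)[1],z))
# slot
print(dark(t["color"],316,330,226,245,75))
for z in(.037,.041):print(plane(t,dark(t["color"],316,330,226,245,75)[1],z))
# housing corners screws (top crop coords)
sc=[(94,67),(354,86),(327,484),(64,464)]
P=np.array([plane(t,(285+x/5.5,190+y/5.5),.052) for x,y in sc]);print(P,P.mean(0))
scs=[(533,332),(752,425),(673,546),(446,441)]
for (x,y),(u,v) in zip(sc,[scs[0],scs[1],scs[2],scs[3]]):
    q=(270+(u-400)/400*110,190+(v-300)/327*90)
    print(q,plane(s,q,.052))
E
```

```text
(array([192, 258,   9,  18, 146]), array([196.15753425, 266.74657534]), (array([196. , 266.5]), ((17.0, 8.0), 90.0)))
(array([282, 332,  19,  19, 228]), array([290.9254386 , 340.92105263]), (array([290.59999847, 340.79999924]), ((21.466251373291016, 11.627553939819336), 26.56505012512207)))
0.06 [0.49236645 0.28111606 0.06      ]
0.064 [0.49205225 0.28040544 0.064     ]
0.03 [0.49472294 0.28644572 0.03      ]
(array([321, 231,   5,  12,  40]), array([322.85, 236.55]), (array([323. , 236.5]), ((4.0, 11.0), 0.0)))
[0.55297982 0.04992867 0.037     ]
[0.55246345 0.05002691 0.041     ]
[[0.61530176 0.08941803 0.052     ]
 [0.60969603 0.00113718 0.052     ]
 [0.47446328 0.01003228 0.052     ]
 [0.4804665  0.09810037 0.052     ]] [0.54498189 0.04967196 0.052     ]
(306.575, 198.80733944954127) [0.60800746 0.0018387  0.052     ]
(366.8, 224.40366972477065) [0.47359231 0.01071678 0.052     ]
(345.075, 257.70642201834863) [0.479552   0.09906151 0.052     ]
(282.65, 228.8073394495413) [0.61449759 0.08950882 0.052     ]
```

```bash
cat >> h.py <<'E'
def calc(xyz,yawdeg):
    s=robot.observe();R=Ro.from_euler("xyz",s["tool_rot"]).as_matrix()
    d=R.T@(np.array(xyz)-s["tool_pos"])/.025
    dy=(np.degrees(s["tool_rot"][2])-yawdeg+180)%360-180
    print("t",round(s["time"],2),"pos",np.round(s["tool_pos"],4),"yaw",round(np.degrees(s["tool_rot"][2]),2),"-> dpos",np.round(d,3),"roll",round(dy/6,3),"F",np.round(s["contact_force"],1))
E
python3 -c "
from h import *
calc([.492,.282,.2],180)
t=cam('top')
a=plane(t,(196,260),.06);b=plane(t,(196,274),.06);print(a,b)"
python3 -m crank '{"claw":[1,1,1,1,1,1,1,1],"delta_pos":[[-1.0,-0.2,0],[-2.5,-0.5,0],[-4.0,-0.9,0],[-5.6,-1.2,0],[-7.2,-1.6,0],[-8.8,-2.0,0],[-10.4,-2.4,0],[-12.0,-2.7,0]],"roll":[-0.5,-1,-1.5,-2,-2.5,-3,-3.4,-3.6]}' 20
```

```text
t 0.25 pos [0.195  0.4872 0.1997] yaw 158.18 -> dpos [-1.4079e+01 -3.2050e+00 -1.2000e-02] roll -3.637 F [-0.3 -0.7  0.1]
[0.5047034  0.28176854 0.06      ] [0.47913236 0.28100877 0.06      ]
time: 0.97
tool_pos: [0.4498, 0.3116, 0.2001]
tool_rot: [3.142, -0.0, 3.14]
contact_force: [1.0, 0.9, 0.4]
opening: 0.0917
```

```bash
python3 - <<'E'
from h import *
r=cam("wrist");cv2.imwrite("pics/w1.png",r["color"]);np.save("pics/w1T.npy",r["T"]);calc([.492,.282,.17],180)
print(proj(r,[.492,.282,.064]),proj(r,[.492,.286,.03]))
E
```

```text
t 1.02 pos [0.4561 0.3076 0.1999] yaw 179.68 -> dpos [-1.435 -1.013  1.203] roll -0.054 F [ 4.9 -4.4  0.6]
[295.69922803 269.83911805] [303.4253222 257.6578384]
```

View pics/w1.png

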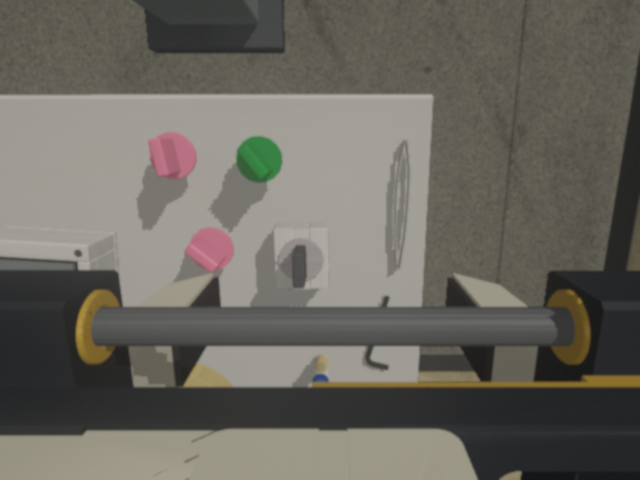

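The wrist view shows the steel stud in its light block at about (300,265). The pink and green look-alikes are beside it, and the vial is lower down at (320,375). I'll move closer.

```bash
python3 -m crank '{"claw":[1,1,1,1,1,1,1,1],"delta_pos":[[-0.6,-0.4,0.7],[-1.2,-0.8,1.4],[-1.6,-1.1,2.0],[-1.7,-1.24,2.4],[-1.74,-1.24,2.4],[-1.74,-1.24,2.4],[-1.74,-1.24,2.4],[-1.74,-1.24,2.4]],"roll":[0,0,0,0,0,0,0,0]}'
python3 - <<'E'
from h import *
r=cam("wrist");cv2.imwrite("pics/w2.png",r["color"]);np.save("pics/w2T.npy",r["T"]);calc([.492,.282,.17],180)
print(proj(r,[.492,.282,.064]),proj(r,[.492,.286,.03]))
E
```

```text
time: 1.68
tool_pos: [0.4919, 0.283, 0.1412]
tool_rot: [3.141, 0.002, 3.139]
contact_force: [-0.3, 0.3, 0.0]
opening: 0.0918
t 1.73 pos [0.4919 0.283  0.1412] yaw 179.84 -> dpos [-0.007 -0.037 -1.153] roll -0.027 F [-0.5 -0.1  0. ]
[330.07992463 236.91483167] [335.74136929 225.51419161]
```

View pics/w2.png

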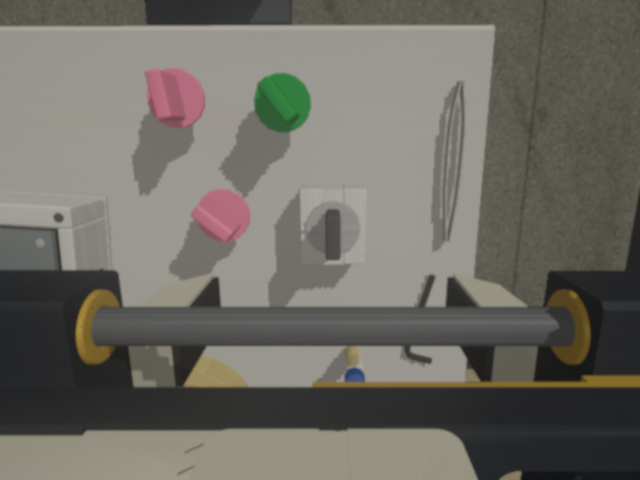

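```bash
python3 - <<'E'
from h import *
im=cv2.imread("pics/w2.png")
x0,y0=290,180
c=im[y0:y0+95,x0:x0+90];cv2.imwrite("pics/c3.png",cv2.resize(c,None,fx=6,fy=6,interpolation=cv2.INTER_CUBIC))
g=c.max(2);m=(g<100).astype(np.uint8);n,l,st,cc=cv2.connectedComponentsWithStats(m)
i=1+np.argmax(st[1:,4]);print(st[i],cc[i])
E
```

```text
[ 33  30  17  50 768] [41.64322917 54.53645833]
```

View pics/c3.png

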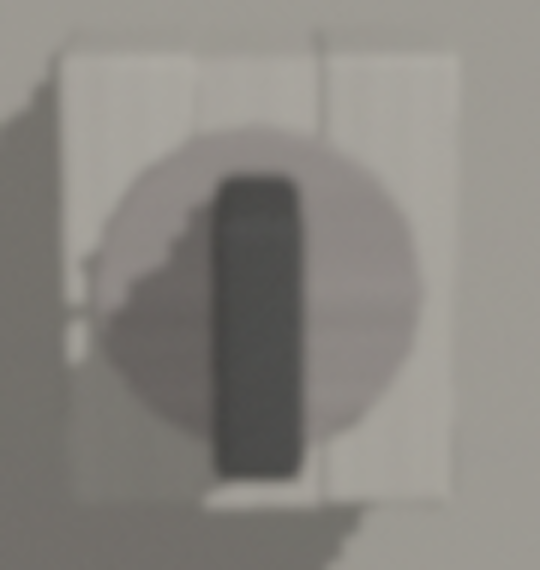

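```bash
python3 - <<'E'
from h import *
r=cam("wrist");t=cam("top");r["T"]=np.load("pics/w2T.npy")
print("wing tri",tri([r,t],[(333,239.2),(195.6,266.9)]))
print("wing top plane",plane(r,(333,239.2),.064))
print("flange tri",tri([r,t],[(333.1,228),(160+306/8,240+219/8)]), plane(r,(333.1,228),.034))
for p in[(62,55),(458,55),(450,500),(75,500)]:print(plane(r,(290+p[0]/6,180+p[1]/6),.03))
a=plane(r,(290+258/6,180+235/6),.064);b=plane(r,(290+258/6,180+478/6),.064);print("wing ends",a,b)
# height by two wrist views: w1/w2 wing ends
E
```

```text
wing tri (array([0.49296938, 0.2828549 , 0.06198581]), [0.0014868494117343826, 0.0014868494117345919])
wing top plane [0.4935449  0.28389419 0.064     ]
flange tri (array([0.49436742, 0.28367786, 0.02569424]), [0.0006066464497738075, 0.0006066464497737182]) [0.49293568 0.28405504 0.034     ]
[0.46529397 0.26077305 0.03      ]
[0.46550654 0.30792264 0.03      ]
[0.52105596 0.30780311 0.03      ]
[0.52082633 0.26108854 0.03      ]
wing ends [0.48022569 0.28394801 0.064     ] [0.50749512 0.28383783 0.064     ]
```

```bash
python3 -m crank '{"claw":[0.35,0.35,0.35,0.35,0.35,0.35,0.35,0.35],"delta_pos":[[-0.05,0.03,0],[-0.05,0.03,0.3],[-0.05,0.03,1.0],[-0.05,0.03,1.8],[-0.05,0.03,2.6],[-0.05,0.03,3.3],[-0.05,0.03,3.9],[-0.05,0.03,4.1]],"roll":[0,0,0,0,0,0,0,0]}' 40
python3 -c "
from h import *
r=cam('wrist');cv2.imwrite('pics/w3.png',r['color']);calc([.4932,.284,.039],180)"
```

```text
time: 2.5
tool_pos: [0.4916, 0.2822, 0.0348]
tool_rot: [-3.14, -0.004, 3.138]
contact_force: [-1.0, 0.4, -0.7]
opening: 0.0433
t 2.55 pos [0.4917 0.2822 0.035 ] yaw 179.78 -> dpos [-0.06   0.07  -0.162] roll -0.037 F [ 0.   0.3 -0.6]
```

View pics/w3.png

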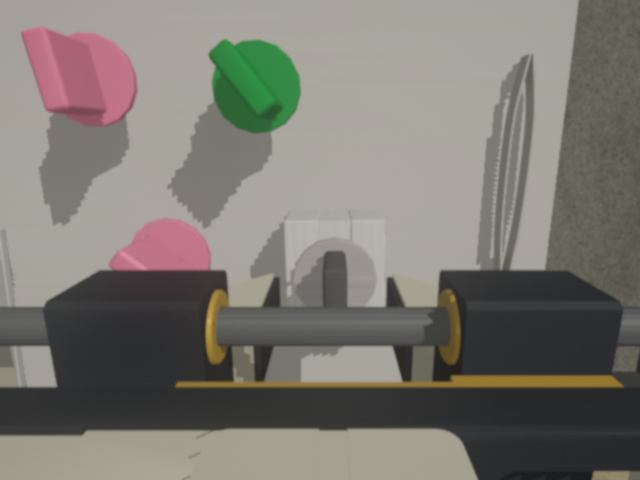

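```bash
python3 -m crank '{"claw":[0.35,0.35,0.1,0,0,0,0,0],"delta_pos":[[-0.06,0.07,-0.1],[-0.06,0.07,-0.1],[-0.06,0.07,-0.1],[-0.06,0.07,-0.1],[-0.06,0.07,-0.1],[-0.06,0.07,-0.1],[-0.06,0.07,-0.1],[-0.06,0.07,-0.1]],"roll":[0,0,0,0,0,0,0,0]}' 40
python3 -c "
from h import *
calc([.4932,.284,.038],180)"
```

```text
time: 3.22
tool_pos: [0.4947, 0.2846, 0.0401]
tool_rot: [3.141, 0.0, 3.138]
contact_force: [0.1, 0.1, 0.1]
opening: 0.0012
t 3.22 pos [0.4947 0.2846 0.0401] yaw 179.78 -> dpos [ 0.06  -0.024  0.085] roll -0.037 F [0.1 0.1 0.1]
```

```bash
python3 -c "
from h import *
r=cam('wrist');cv2.imwrite('pics/w4.png',r['color']);s=cam('scene');cv2.imwrite('pics/s4.png',cv2.resize(s['color'][280:400,220:380],(800,600)));print(robot.observe()['opening'],robot.observe()['tool_pos'])"
```

```text
0.0004664627774475449 [0.4946937  0.28457966 0.04006105]
```

View pics/w4.png

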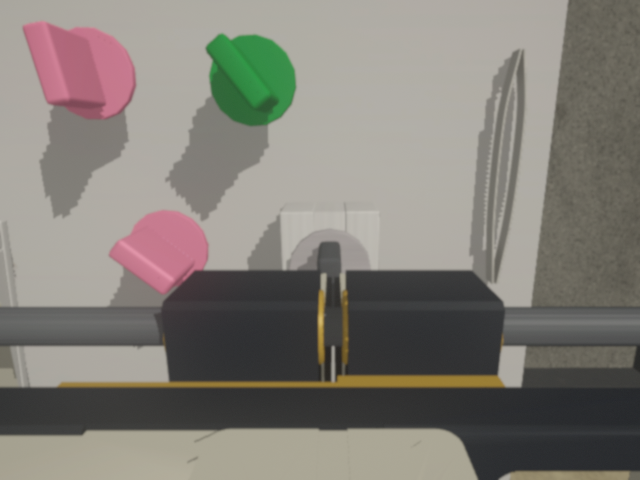

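View pics/s4.png

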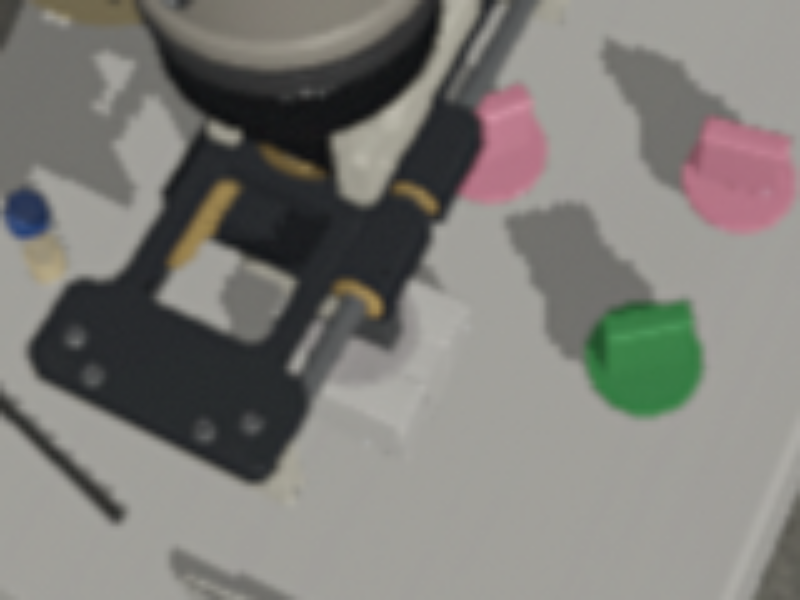

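```bash
python3 -c "
from h import *
im=cv2.imread('pics/w4.png')
cv2.imwrite('pics/c4.png',cv2.resize(im[225:395,250:420],None,fx=3.5,fy=3.5,interpolation=cv2.INTER_CUBIC))
r=cam('wrist')
for x in(.4785,.4935,.5085):
  for z in(.034,.064):print(x,z,proj(r,[x,.2838,z]))
T=r['T'].copy();r['T']=r['hand_eye']
for x in(-.0095,0,.0095):
  for z in(0,-.019,-.04):print('tool',x,z,proj(r,[x,0,z]))
"
```

```text
0.4785 0.034 [329.8135735  240.22578299]
0.4785 0.064 [329.40989629 258.778827  ]
0.4935 0.034 [330.03021186 270.24291479]
0.4935 0.064 [329.67188646 293.48396871]
0.5085 0.034 [330.23905487 299.17993423]
0.5085 0.064 [329.92288573 326.73317391]
tool -0.0095 0 [331.68313219 295.6699932 ]
tool -0.0095 -0.019 [331.63067814 312.39226615]
tool -0.0095 -0.04 [331.55853743 335.39061852]
tool 0 0 [331.64155533 276.7760976 ]
tool 0 -0.019 [331.58407717 291.74960526]
tool 0 -0.04 [331.50479563 312.4030672 ]
tool 0.0095 0 [331.59897436 257.42590085]
tool 0.0095 -0.019 [331.5362319 270.5557595]
tool 0.0095 -0.04 [331.44942921 288.7206056 ]
```

View pics/c4.png

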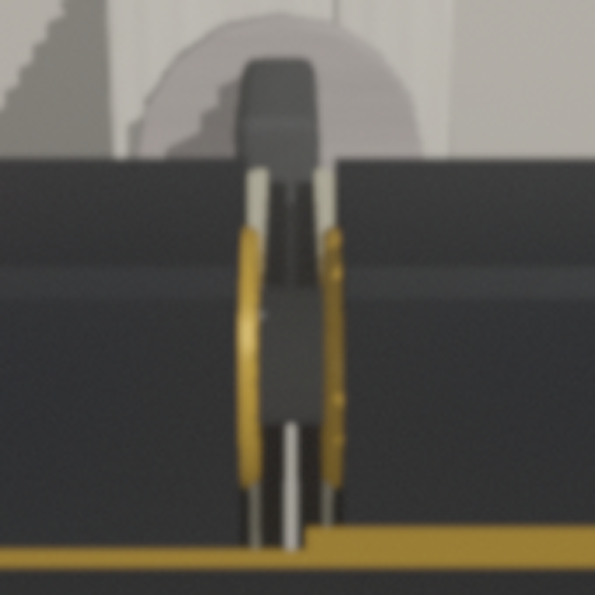

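The fingers shut on nothing (opening 0.0005). In the crop the closed pads sit over the wing's top: the pad edges start at row 276, about 26 mm short of the stated TCP. Next I'll open, back up a little and measure where the tips really are.

```bash
python3 -m crank '{"claw":[0.3,0.3,0.3,0.3,0.3,0.3,0.3,0.3],"delta_pos":[[0,0,0],[0,0,0],[0,0,0],[0.06,0,0],[0.06,0,0],[0.06,0,0],[0.06,0,0],[0.06,0,0]],"roll":[0,0,0,0,0,0,0,0]}' 40
python3 -c "
from h import *
r=cam('wrist');s=cam('scene');calc([.4933,.284,.04],180)
cv2.imwrite('pics/w5.png',cv2.resize(r['color'][225:395,230:440],None,fx=3.5,fy=3.5,interpolation=cv2.INTER_CUBIC));cv2.imwrite('pics/s5.png',cv2.resize(s['color'][300:400,240:370],(780,600),interpolation=cv2.INTER_CUBIC));print(robot.observe()['opening'])
p=robot.observe()['tool_pos']
for z in (0,.026): print(proj(s,p+[0,0,z]),proj(s,p+[-.0095,0,z]))
"
```

```text
time: 4.03
tool_pos: [0.4932, 0.2846, 0.0401]
tool_rot: [3.141, 0.0, 3.138]
contact_force: [0.1, -0.1, -0.5]
opening: 0.0274
t 4.13 pos [0.4932 0.2846 0.04  ] yaw 179.78 -> dpos [-0.004 -0.025  0.001] roll -0.036 F [0.5 0.2 0.2]
0.027278813196950972
[290.4497207  344.01585934] [295.60192883 346.40961678]
[289.33332599 337.29273675] [294.63253769 339.73207184]
```

View pics/w5.png

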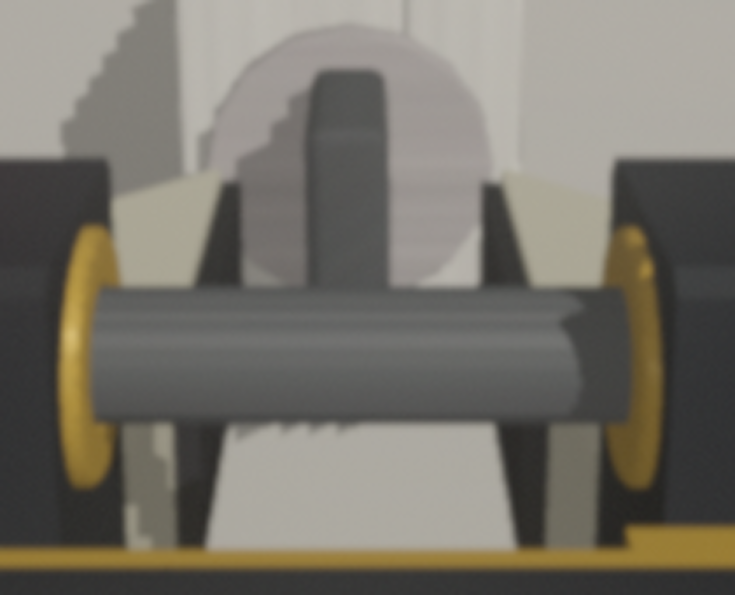

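View pics/s5.png

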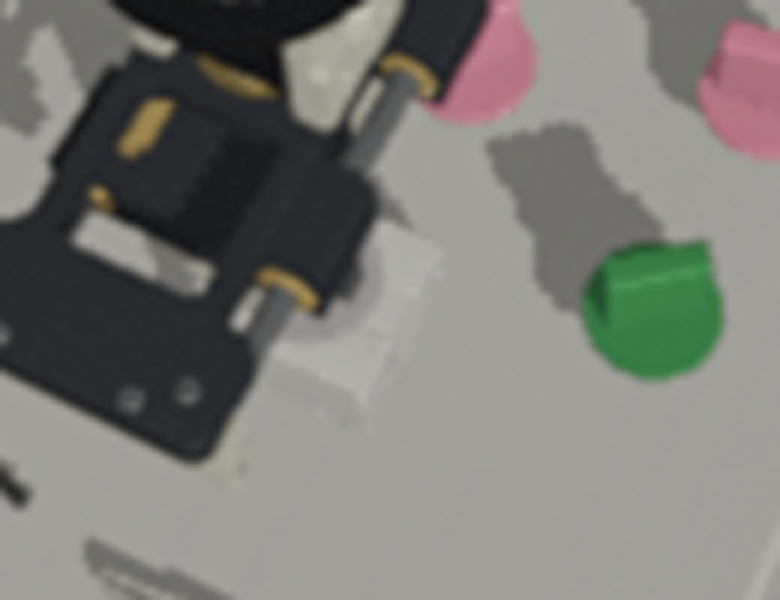

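Both the separation and the row put the tips about 29 mm behind the stated TCP, at z≈0.069, just above the wing. I'll lower in small steps and watch the force.

```bash
python3 -m crank '{"claw":[0.3,0.3,0.3,0.3,0.3,0.3,0.3,0.3],"delta_pos":[[0,0,0.15],[0,0,0.3],[0,0,0.45],[0,0,0.6],[0,0,0.7],[0,0,0.7],[0,0,0.7],[0,0,0.7]],"roll":[0,0,0,0,0,0,0,0]}' 40
python3 -c "
from h import *
r=cam('wrist');calc([.4933,.284,.04],180)
cv2.imwrite('pics/w6.png',cv2.resize(r['color'][225:395,230:440],None,fx=3.5,fy=3.5,interpolation=cv2.INTER_CUBIC))
"
```

```text
time: 4.8
tool_pos: [0.4933, 0.2847, 0.0226]
tool_rot: [3.141, 0.0, 3.138]
contact_force: [0.2, 0.2, 0.6]
opening: 0.0275
t 4.85 pos [0.4933 0.2847 0.0227] yaw 179.78 -> dpos [ 0.001 -0.027 -0.692] roll -0.036 F [-0.4  0.7  0.1]
```

View pics/w6.png

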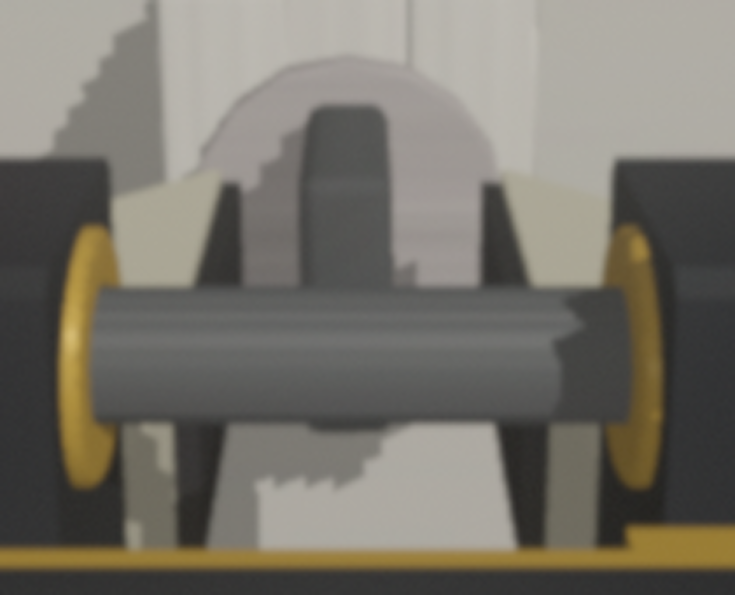

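```bash
python3 -m crank '{"claw":[0.3,0.3,0.3,0.1,0,0,0,0],"delta_pos":[[0,0,0.15],[0,0,0.3],[0,0,0.4],[0,0,0.4],[0,0,0.4],[0,0,0.4],[0,0,0.4],[0,0,0.4]],"roll":[0,0,0,0,0,0,0,0]}' 40
python3 -c "
from h import *
r=cam('wrist');calc([.4933,.284,.04],180)
cv2.imwrite('pics/w7.png',cv2.resize(r['color'][225:395,230:440],None,fx=3.5,fy=3.5,interpolation=cv2.INTER_CUBIC))
"
```

```text
time: 5.52
tool_pos: [0.4932, 0.2846, 0.0126]
tool_rot: [3.141, 0.0, 3.138]
contact_force: [-0.3, -0.6, -0.5]
opening: 0.0099
t 5.57 pos [0.4932 0.2846 0.0126] yaw 179.78 -> dpos [-0.005 -0.026 -1.097] roll -0.036 F [0.1 0.2 0.2]
```

View pics/w7.png

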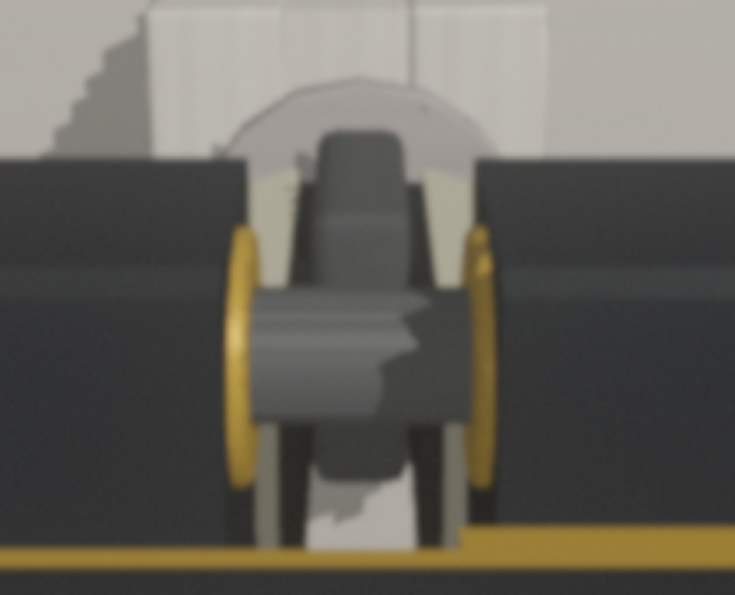

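Gripped at 9.9 mm opening, on the wing. Lifting.

```bash
python3 -m crank '{"claw":[0,0,0,0,0,0,0,0],"delta_pos":[[0,0,-0.2],[0,0,-0.6],[0,0,-1.2],[0,0,-1.8],[0,0,-2.5],[0,0,-3.1],[0,0,-3.5],[0,0,-3.5]],"roll":[0,0,0,0,0,0,0,0]}' 40
python3 -m crank '{"claw":[0,0,0,0,0,0,0,0],"delta_pos":[[-0.1,-0.3,-0.1],[-0.5,-1.1,-0.2],[-1,-2.2,-0.3],[-1.6,-3.4,-0.4],[-2.2,-4.6,-0.5],[-2.8,-5.8,-0.5],[-3.3,-7.0,-0.5],[-3.6,-8.0,-0.5]],"roll":[0,0,0,0,0,0,0,0]}' 40
python3 -m crank '{"claw":[0,0,0,0,0,0,0,0],"delta_pos":[[-0.2,-0.7,0],[-0.3,-1.2,0],[-0.3,-1.4,0],[-0.3,-1.4,0],[-0.3,-1.4,0],[-0.3,-1.4,0],[-0.3,-1.4,0],[-0.3,-1.4,0]],"roll":[0,0,0,0,0,0,0,0]}' 40
python3 -c "
from h import *
r=cam('wrist');calc([.6,.05,.11],180);cv2.imwrite('pics/w8.png',r['color']);np.save('pics/w8T.npy',r['T']);print(robot.observe()['opening'])
for z in(.055,.041):print(proj(r,[.545,.05,z]))
t=cam('top');cv2.imwrite('pics/t8.png',t['color'])
"
```

```text
time: 6.23
tool_pos: [0.4946, 0.2852, 0.1031]
tool_rot: [3.14, 0.005, 3.138]
contact_force: [0.3, 0.2, -0.7]
opening: 0.0097
time: 6.9
tool_pos: [0.5828, 0.0813, 0.1114]
tool_rot: [-3.141, -0.001, 3.137]
contact_force: [-0.1, 0.7, -0.9]
opening: 0.0094
time: 7.57
tool_pos: [0.5896, 0.0502, 0.1126]
tool_rot: [3.141, 0.0, 3.139]
contact_force: [0.2, 0.5, -0.9]
opening: 0.0096
t 7.62 pos [0.5896 0.0501 0.1126] yaw 179.85 -> dpos [-0.414 -0.002  0.105] roll -0.025 F [-0.1  1.2 -0.7]
0.009695208778398655
[330.99351808 170.34635457]
[331.0532652  168.35052654]
```

View pics/w8.png

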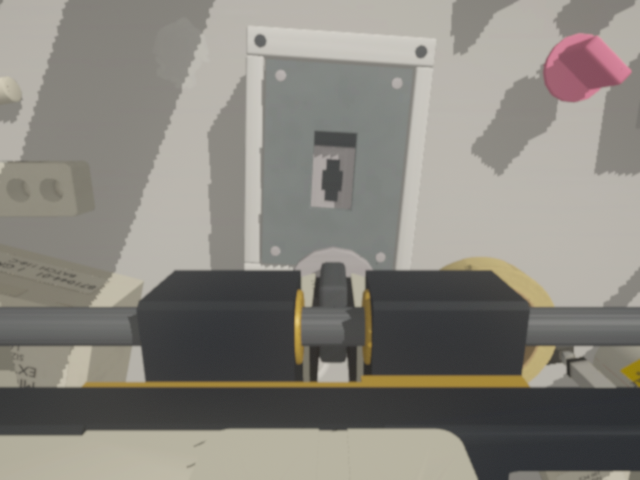

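```bash
python3 -c "
from h import *
im=cv2.imread('pics/w8.png')
cv2.imwrite('pics/c8.png',cv2.resize(im[120:220,295:375],None,fx=6,fy=6,interpolation=cv2.INTER_CUBIC))
r=cam('wrist');r['T']=np.load('pics/w8T.npy')
P=[plane(r,p,.052) for p in[(260,40),(421,51)]];print(P,np.degrees(np.arctan2(*(P[1]-P[0])[[0,1]])))
"
```

```text
[array([0.47485125, 0.01170512, 0.052     ]), array([0.4807089 , 0.09959451, 0.052     ])] 3.8130099721876536
```

View pics/c8.png

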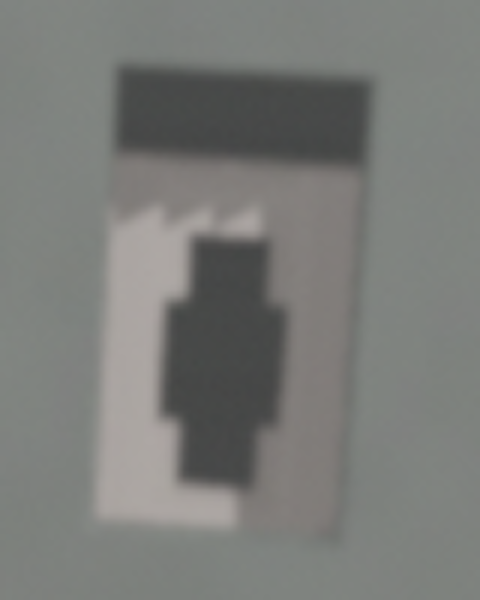

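```bash
python3 -c "
from h import *
r=cam('wrist');r['T']=np.load('pics/w8T.npy')
f=lambda p,z:plane(r,(295+p[0]/6,120+p[1]/6),z)
S=np.array([f(p,.041) for p in[(193,236),(270,238),(253,490),(177,485)]]);print(S,S.mean(0))
H=np.array([f(p,.055) for p in[(118,66),(375,76),(342,545),(95,520)]]);print(H,H.mean(0))
print('len',np.linalg.norm(S[0]-S[3]),np.linalg.norm(S[0]-S[1]),np.linalg.norm(H[0]-H[3]),np.linalg.norm(H[0]-H[1]))
t=cam('top')
calc([S.mean(0)[0],S.mean(0)[1],.11],180+np.degrees(np.arctan2(*(S[2]-S[1])[[1,0]])))
# stud bar seen? flange in w8
print(plane(r,(333,251),.134))
"
```

```text
[[0.53956535 0.04766281 0.041     ]
 [0.53979551 0.05546658 0.041     ]
 [0.56556691 0.05371243 0.041     ]
 [0.56501086 0.04582034 0.041     ]] [0.55248466 0.05066554 0.041     ]
[[0.52292112 0.04087383 0.055     ]
 [0.52392767 0.06510842 0.055     ]
 [0.56881936 0.06233441 0.055     ]
 [0.56622059 0.03798034 0.055     ]] [0.54547219 0.05157425 0.055     ]
len 0.02551212343337688 0.0078071570135554765 0.043396037331021514 0.024255481150073595
t 7.82 pos [0.5898 0.0495 0.1126] yaw 179.8 -> dpos [1.492 0.042 0.103] roll 0.616 F [ 0.7 -1.2 -0.8]
[0.57088649 0.05090192 0.134     ]
```

The wrist view shows the slot centred at crop (223,362), which is world (0.5525,0.0507). The top view gave (0.5525,0.0500), so they agree. The hole is at about (0.5455,0.051), with yaw about −3.8°. Next I'll go over the slot and start down.

```bash
python3 -m crank '{"claw":[0,0,0,0,0,0,0,0],"delta_pos":[[0.4,0.01,0],[0.9,0.03,0],[1.3,0.04,0],[1.48,0.04,0.3],[1.48,0.04,0.9],[1.48,0.04,1.5],[1.48,0.04,2.0],[1.48,0.04,2.2]],"roll":[0.2,0.4,0.6,0.62,0.62,0.62,0.62,0.62]}' 40
python3 -m crank '{"claw":[0,0,0,0,0,0,0,0],"delta_pos":[[0,0,0],[0,0,0],[0,0,0],[0,0,0],[0,0,0],[0,0,0],[0,0,0],[0,0,0]],"roll":[0,0,0,0,0,0,0,0]}' 40
python3 -c "
from h import *
calc([.5525,.051,.0446],176.2);r=cam('wrist');cv2.imwrite('pics/w9.png',r['color']);s=cam('scene');cv2.imwrite('pics/s9.png',cv2.resize(s['color'][180:280,260:390],(780,600),interpolation=cv2.INTER_CUBIC))"
```

```text
time: 8.48
tool_pos: [0.5518, 0.0504, 0.0554]
tool_rot: [3.142, -0.003, 3.073]
contact_force: [-1.0, 0.1, -1.1]
opening: 0.0099
time: 9.15
tool_pos: [0.5529, 0.0503, 0.0577]
tool_rot: [3.142, 0.0, 3.073]
contact_force: [-1.0, -0.1, -1.8]
opening: 0.0095
t 9.15 pos [0.5529 0.0503 0.0577] yaw 176.06 -> dpos [0.017 0.025 0.525] roll -0.023 F [-1.  -0.1 -1.8]
```

View pics/w9.png

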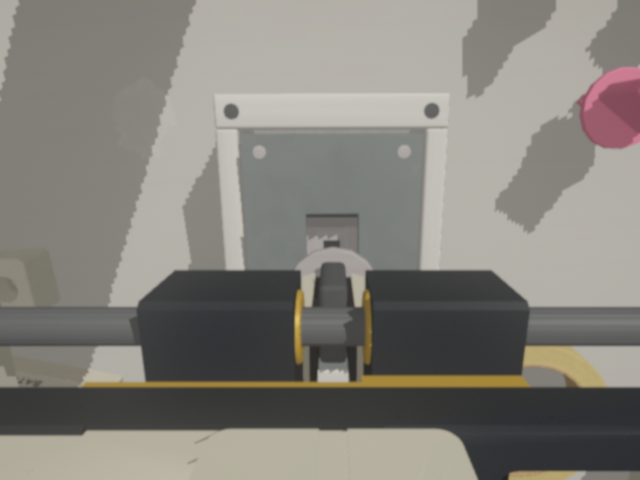

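View pics/s9.png

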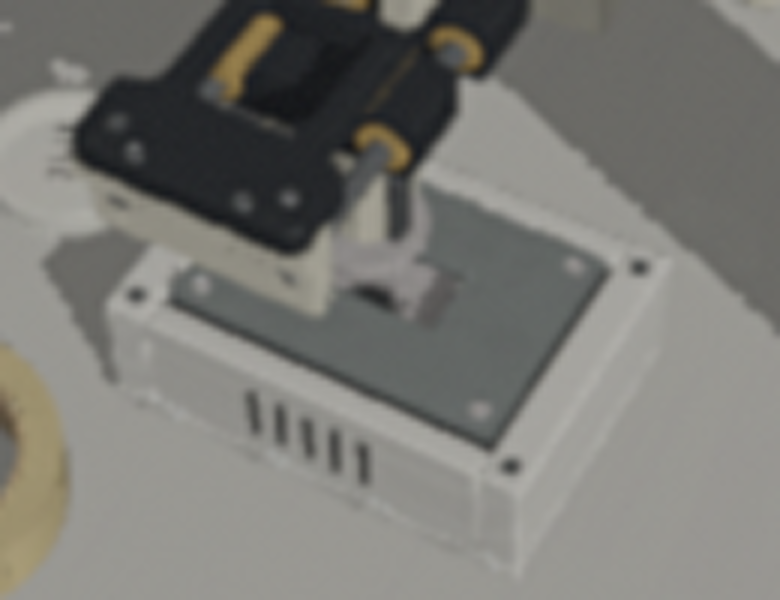

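```bash
python3 -m crank '{"claw":[0,0,0,0,0,0,0,0],"delta_pos":[[0.015,0.02,0.1],[0.015,0.02,0.2],[0.015,0.02,0.3],[0.015,0.02,0.4],[0.015,0.02,0.48],[0.015,0.02,0.54],[0.015,0.02,0.6],[0.015,0.02,0.6]],"roll":[0,0,0,0,0,0,0,0]}' 40
python3 -c "
from h import *
calc([.5525,.051,.038],176.2)"
```

```text
time: 9.92
tool_pos: [0.5523, 0.0509, 0.0422]
tool_rot: [3.142, -0.001, 3.073]
contact_force: [-0.8, -1.0, -0.8]
opening: 0.0095
t 9.92 pos [0.5523 0.0509 0.0422] yaw 176.06 -> dpos [-0.009  0.005  0.166] roll -0.023 F [-0.8 -1.  -0.8]
```

```bash
python3 -m crank '{"claw":[0,0,0,0,0,0,0,0],"delta_pos":[[0,0,0.03],[0,0,0.06],[0,0,0.09],[0,0,0.12],[0,0,0.15],[0,0,0.15],[0,0,0.15],[0,0,0.15]],"roll":[0,0,0,0,0,0,0,0]}' 40
python3 -c "
from h import *
calc([.5525,.051,.0376],176.2)"
```

```text
time: 10.58
tool_pos: [0.5524, 0.0509, 0.0388]
tool_rot: [3.142, -0.0, 3.073]
contact_force: [0.3, -0.0, -1.4]
opening: 0.0097
t 10.58 pos [0.5524 0.0509 0.0388] yaw 176.06 -> dpos [-0.002  0.005  0.047] roll -0.023 F [ 0.3 -0.  -1.4]
```

There is no force below the ledge-contact height, so the bar is in the slot. Next I'll press on slowly.

```bash
python3 -m crank '{"claw":[0,0,0,0,0,0,0,0],"delta_pos":[[0,0,0.02],[0,0,0.04],[0,0,0.06],[0,0,0.08],[0,0,0.1],[0,0,0.12],[0,0,0.12],[0,0,0.12]],"roll":[0,0,0,0,0,0,0,0]}' 40
python3 -c "
from h import *
calc([.5525,.051,.0311],176.2)"
```

```text
time: 11.25
tool_pos: [0.5525, 0.0509, 0.0362]
tool_rot: [3.142, 0.0, 3.073]
contact_force: [-1.4, 0.0, 4.9]
opening: 0.01
t 11.25 pos [0.5525 0.0509 0.0362] yaw 176.06 -> dpos [0.002 0.005 0.202] roll -0.023 F [-1.4  0.   4.9]
```

```bash
python3 -m crank '{"claw":[0,0,0,0,0,0,0,0],"delta_pos":[[0,0,0.03],[0,0,0.06],[0,0,0.09],[0,0,0.12],[0,0,0.15],[0,0,0.17],[0,0,0.18],[0,0,0.18]],"roll":[0,0,0,0,0,0,0,0]}' 45
python3 -c "
from h import *
calc([.5525,.051,.0313],176.2)"
```

```text
time: 11.92
tool_pos: [0.5526, 0.0509, 0.0325]
tool_rot: [3.142, 0.001, 3.073]
contact_force: [-5.0, -0.3, 12.1]
opening: 0.0097
t 11.92 pos [0.5526 0.0509 0.0325] yaw 176.06 -> dpos [0.004 0.005 0.049] roll -0.023 F [-5.  -0.3 12.1]
```

```bash
python3 -m crank '{"claw":[0,0,0,0,0,0,0,0],"delta_pos":[[0.01,0,0],[0.02,0,0],[0.02,0,0],[0.02,0,0.02],[0.02,0,0.04],[0.02,0,0.055],[0.02,0,0.055],[0.02,0,0.055]],"roll":[0,0,0,0,0,0,0,0]}' 45
python3 -c "
from h import *
calc([.5525,.051,.0313],176.2)"
```

```text
time: 12.58
tool_pos: [0.5526, 0.0509, 0.0315]
tool_rot: [3.142, 0.002, 3.073]
contact_force: [-3.4, -0.7, 13.7]
opening: 0.0095
t 12.58 pos [0.5526 0.0509 0.0315] yaw 176.07 -> dpos [0.005 0.005 0.01 ] roll -0.022 F [-3.4 -0.7 13.7]
```

Panel at about 6.2 mm, Fz≈15 N. Turning clockwise (positive roll).

```bash
python3 -m crank '{"claw":[0,0,0,0,0,0,0,0],"delta_pos":[[0.01,0,0.01],[0.01,0,0.01],[0.01,0,0.01],[0.01,0,0.01],[0.01,0,0.01],[0.01,0,0.01],[0.01,0,0.01],[0.01,0,0.01]],"roll":[0.2,0.5,0.8,1.2,1.6,2.0,2.2,2.2]}' 45
python3 -c "
from h import *
calc([.5525,.051,.0313],86.2);s=robot.observe();print(s['torque'],s['opening'])"
```

```text
time: 13.25
tool_pos: [0.5534, 0.0509, 0.0317]
tool_rot: [3.14, 0.004, 2.841]
contact_force: [-1.5, -0.4, 13.8]
opening: 0.0102
t 13.25 pos [0.5534 0.0509 0.0317] yaw 162.81 -> dpos [ 0.037 -0.008  0.015] roll 12.768 F [-1.5 -0.4 13.8]
[-0.00061684  0.36445819  0.07726906] 0.010190867355593568
```

```bash
python3 -m crank '{"claw":[0,0,0,0,0,0,0,0],"delta_pos":[[0.01,0,0.015],[0.01,0,0.015],[0.01,0,0.015],[0.01,0,0.015],[0.01,0,0.015],[0.01,0,0.015],[0.01,0,0.015],[0.01,0,0.015]],"roll":[0.4,0.9,1.4,2.0,2.6,3.2,3.7,4.0]}' 45
python3 -c "
from h import *
calc([.5525,.051,.0313],86.2);s=robot.observe();print(s['torque'],s['opening']);r=cam('wrist');cv2.imwrite('pics/w10.png',r['color'])"
```

```text
time: 13.92
tool_pos: [0.5538, 0.0509, 0.0315]
tool_rot: [3.138, 0.005, 2.421]
contact_force: [-0.3, -0.4, 15.2]
opening: 0.0099
t 13.92 pos [0.5538 0.0509 0.0315] yaw 138.72 -> dpos [ 0.042 -0.03   0.009] roll 8.753 F [-0.3 -0.4 15.2]
[-0.03043483  0.18466235  0.11425278] 0.009900530443423835
```

View pics/w10.png

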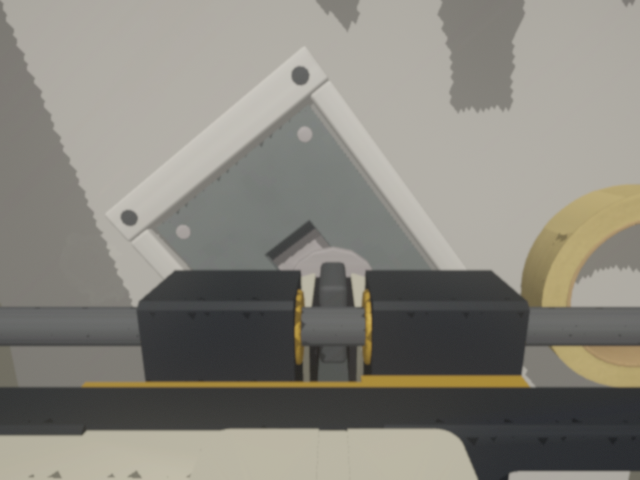

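The wing follows the gripper, with 37° turned so far. Continuing.

```bash
python3 -m crank '{"claw":[0,0,0,0,0,0,0,0],"delta_pos":[[0,0,0],[0,0,0],[0,0,0],[0,0,0],[0,0,0],[0,0,0],[0,0,0],[0,0,0]],"roll":[0.5,1.1,1.7,2.4,3.1,3.8,4.4,4.6]}' 45
python3 -c "
from h import *
calc([.5525,.051,.0313],86.2);s=robot.observe();print(s['torque'],s['opening'])"
```

```text
time: 14.63
tool_pos: [0.5539, 0.0509, 0.0316]
tool_rot: [3.136, 0.002, 1.939]
contact_force: [-0.5, -0.7, 14.2]
opening: 0.0097
t 14.63 pos [0.5539 0.0509 0.0316] yaw 111.09 -> dpos [ 0.025 -0.051  0.011] roll 4.148 F [-0.5 -0.7 14.2]
[-0.08119967  0.1222157   0.10284046] 0.009683388201624886
```

```bash
python3 -m crank '{"claw":[0,0,0,0,0,0,0,0],"delta_pos":[[0,0,0],[0,0,0],[0,0,0],[0,0,0],[0,0,0],[0,0,0],[0,0,0],[0,0,0]],"roll":[0.5,1.1,1.7,2.4,3.0,3.5,3.9,4.1]}' 45
python3 -c "
from h import *
calc([.5525,.051,.0313],86.2);s=robot.observe();print(s['torque'],s['opening'])"
```

```text
time: 15.3
tool_pos: [0.5539, 0.0509, 0.0316]
tool_rot: [3.136, -0.0, 1.511]
contact_force: [0.1, 0.9, 14.6]
opening: 0.0097
t 15.3 pos [0.5539 0.0509 0.0316] yaw 86.55 -> dpos [ 0.002 -0.057  0.011] roll 0.058 F [ 0.1  0.9 14.6]
[-0.1319226   0.20044124  0.14516233] 0.009733734479376277
```

```bash
python3 -m crank '{"claw":[0,0,0,0,0,0,0,0],"delta_pos":[[0,0,0],[0,0,-0.01],[0,0,-0.03],[0,0,-0.05],[0,0,-0.07],[0,0,-0.09],[0,0,-0.1],[0,0,-0.1]],"roll":[0.08,0.08,0.08,0.08,0.08,0.08,0.08,0.08]}' 45
python3 -c "
from h import *
calc([.5525,.051,.0347],86.2);s=robot.observe();print(s['torque'],s['opening'])"
```

```text
time: 15.97
tool_pos: [0.5539, 0.0508, 0.0336]
tool_rot: [3.136, -0.0, 1.504]
contact_force: [1.2, 0.4, 10.1]
opening: 0.0096
t 15.97 pos [0.5539 0.0508 0.0336] yaw 86.19 -> dpos [ 0.003 -0.055 -0.043] roll -0.002 F [ 1.2  0.4 10.1]
[-0.10845585 -0.10710722  0.05252355] 0.009636655029687882
```

```bash
python3 -m crank '{"claw":[0,0,0,0,0,0,0,0],"delta_pos":[[0,0,-0.01],[0,0,-0.02],[0,0,-0.03],[0,0,-0.04],[0,0,-0.05],[0,0,-0.06],[0,0,-0.06],[0,0,-0.06]],"roll":[0,0,0,0,0,0,0,0]}' 45
python3 -c "
from h import *
calc([.5525,.051,.0347],86.2);s=robot.observe();print(s['torque'],s['opening'])"
```

```text
time: 16.63
tool_pos: [0.5538, 0.0509, 0.0346]
tool_rot: [3.136, -0.0, 1.504]
contact_force: [3.1, -0.1, 6.6]
opening: 0.0098
t 16.63 pos [0.5538 0.0509 0.0346] yaw 86.18 -> dpos [ 0.002 -0.054 -0.006] roll -0.003 F [ 3.1 -0.1  6.6]
[-0.12999527 -0.49433021  0.02516879] 0.009775061890229858
```

```bash
python3 -m crank '{"claw":[0,0,0,0,0,0,0,0],"delta_pos":[[0,0,-0.01],[0,0,-0.02],[0,0,-0.03],[0,0,-0.04],[0,0,-0.04],[0,0,-0.04],[0,0,-0.04],[0,0,-0.04]],"roll":[0,0,0,0,0,0,0,0]}' 45
python3 -c "
from h import *
calc([.5525,.051,.0347],86.2);s=robot.observe();print(s['torque'],s['opening'])"
```

```text
time: 17.3
tool_pos: [0.5537, 0.0509, 0.0347]
tool_rot: [3.137, -0.0, 1.504]
contact_force: [7.0, 0.4, 1.6]
opening: 0.0095
t 17.3 pos [0.5537 0.0509 0.0347] yaw 86.17 -> dpos [ 0.003 -0.049 -0.001] roll -0.004 F [7.  0.4 1.6]
[-0.18014094 -1.1317763  -0.00279211] 0.009491363572554474
```

z stopped rising at 0.0347 while Fz fell to about 1.6 N, so the notch is holding. Releasing.

```bash
python3 -m crank '{"claw":[0.1,0.2,0.3,0.35,0.35,0.35,0.35,0.35],"delta_pos":[[0,0,0],[0,0,0],[0,0,0],[0,0,0],[0,0,0],[0,0,0],[0,0,0],[0,0,0]],"roll":[0,0,0,0,0,0,0,0]}' 
python3 -c "
from h import *
calc([.5525,.051,.0347],86.2);s=robot.observe();print(s['torque'],s['opening']);r=cam('wrist');cv2.imwrite('pics/w11.png',r['color'])"
```

```text
time: 17.97
tool_pos: [0.5512, 0.0511, 0.0341]
tool_rot: [-3.141, -0.0, 1.504]
contact_force: [0.2, -0.6, 0.1]
opening: 0.0319
t 17.97 pos [0.5512 0.0511 0.0341] yaw 86.19 -> dpos [-0.     0.051 -0.022] roll -0.002 F [ 0.2 -0.6  0.1]
[-0.06776447  0.10535881  0.05405989] 0.03190301114987567
```

View pics/w11.png

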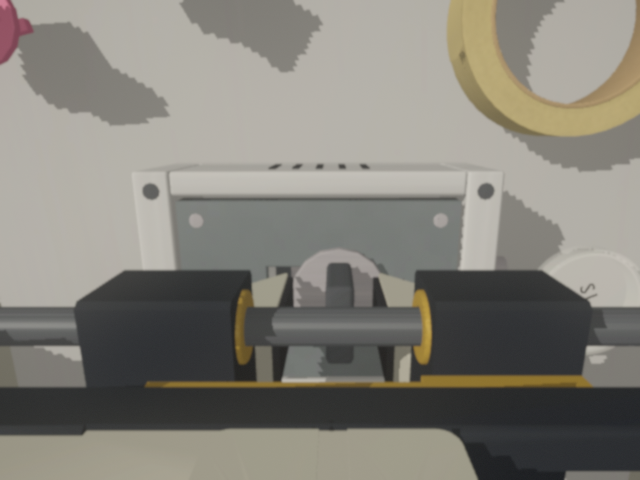

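The wing is free and clear of both pads. It stands upright along housing y. Lifting straight up.

```bash
python3 -m crank '{"claw":[0.35,0.35,0.35,0.35,0.35,0.35,0.35,0.35],"delta_pos":[[0,0.05,-0.1],[0,0.05,-0.4],[0,0.05,-0.9],[0,0.05,-1.5],[0,0.05,-2.2],[0,0.05,-3],[0,0.05,-3.8],[0,0.05,-4.4]],"roll":[0,0,0,0,0,0,0,0]}' 
python3 -m crank '{"claw":[0.35,0.35,0.35,0.35,0.35,0.35,0.35,0.35],"delta_pos":[[0.2,0,0],[0.6,0,0],[1.2,0,0],[2,0,0],[2.4,0,0],[2.4,0,0],[2.4,0,0],[2.4,0,0]],"roll":[0,0,0,0,0,0,0,0]}' 
python3 -c "
from h import *
r=cam('wrist');cv2.imwrite('pics/w12.png',r['color']);np.save('pics/w12T.npy',r['T']);t=cam('top');s=cam('scene')
cv2.imwrite('pics/t12.png',cv2.resize(t['color'][140:340,140:480],None,fx=2.3,fy=2.3))
cv2.imwrite('pics/s12.png',cv2.resize(s['color'][180:280,260:390],(780,600),interpolation=cv2.INTER_CUBIC))
print(robot.observe()['time'])
for p in((.5525,.051,.052),(.545,.051,.052)):print(proj(r,p))"
```

```text
time: 18.68
tool_pos: [0.5533, 0.0509, 0.1468]
tool_rot: [3.139, -0.0, 1.504]
contact_force: [0.3, 0.1, -0.1]
opening: 0.0321
time: 19.35
tool_pos: [0.5564, 0.1104, 0.1437]
tool_rot: [-3.141, 0.0, 1.504]
contact_force: [0.1, -0.2, 0.2]
opening: 0.0319
19.5
[333.15141442 313.19113901]
[322.76236671 313.84068556]
```

View pics/w12.png

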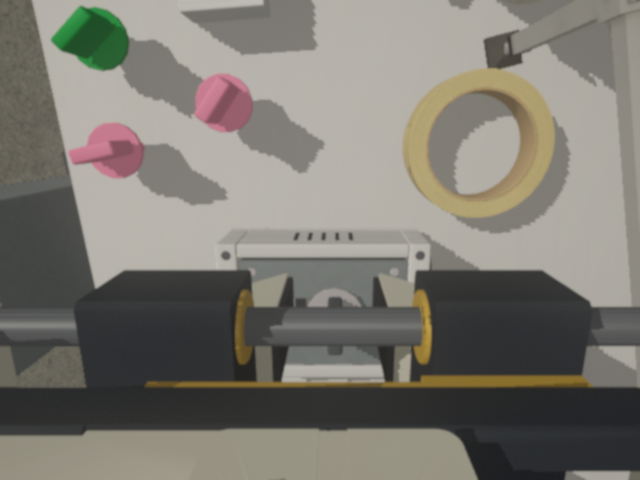

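View pics/s12.png

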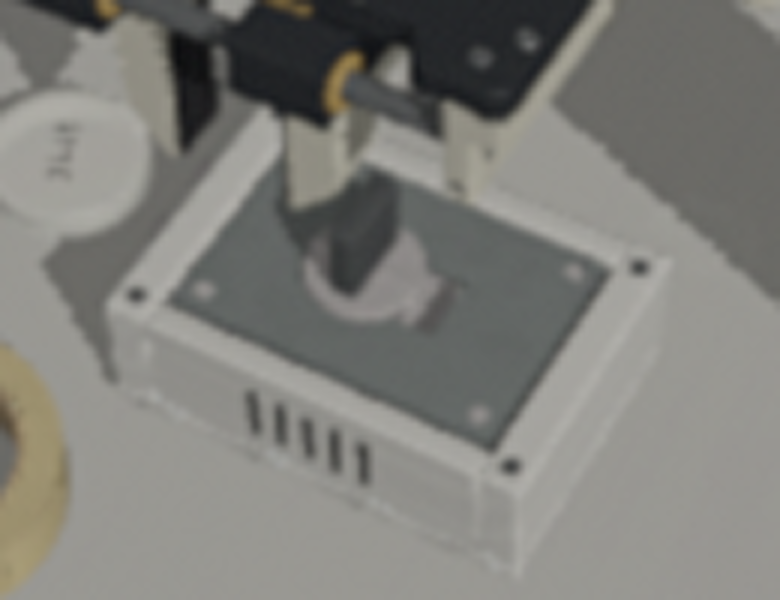

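```bash
python3 -m crank '{"claw":[0.35,0.35,0.35,0.35,0.35,0.35,0.35,0.35],"delta_pos":[[0.2,0,-0.2],[0.7,0,-0.4],[1.4,0,-0.5],[2.2,0,-0.6],[2.6,0,-0.6],[2.6,0,-0.6],[2.6,0,-0.6],[2.6,0,-0.6]],"roll":[0,0,0,0,0,0,0,0]}' 
python3 -c "
from h import *
r=cam('wrist');np.save('pics/w13T.npy',r['T']);t=cam('top');s=cam('scene')
o=np.zeros((600,800,3),np.uint8)
a=cv2.resize(r['color'][100:290,220:440],None,fx=1.8,fy=1.8,interpolation=cv2.INTER_CUBIC);o[:a.shape[0],:a.shape[1]]=a
b=cv2.resize(s['color'][190:280,270:380],(400,327),interpolation=cv2.INTER_CUBIC);o[:327,400:]=b
c=t['color'][150:340,150:470];c=cv2.resize(c,(421,250));o[350:,:421]=c
cv2.imwrite('pics/o13.png',o);cv2.imwrite('pics/w13.png',r['color'])
print(robot.observe()['time'],robot.observe()['contact_force'])"
```

```text
time: 20.17
tool_pos: [0.5608, 0.1752, 0.1591]
tool_rot: [-3.141, 0.0, 1.504]
contact_force: [0.9, -0.5, 1.0]
opening: 0.0323
20.3167 [ 0.21178879 -0.08705494  0.39067955]
```

View pics/o13.png

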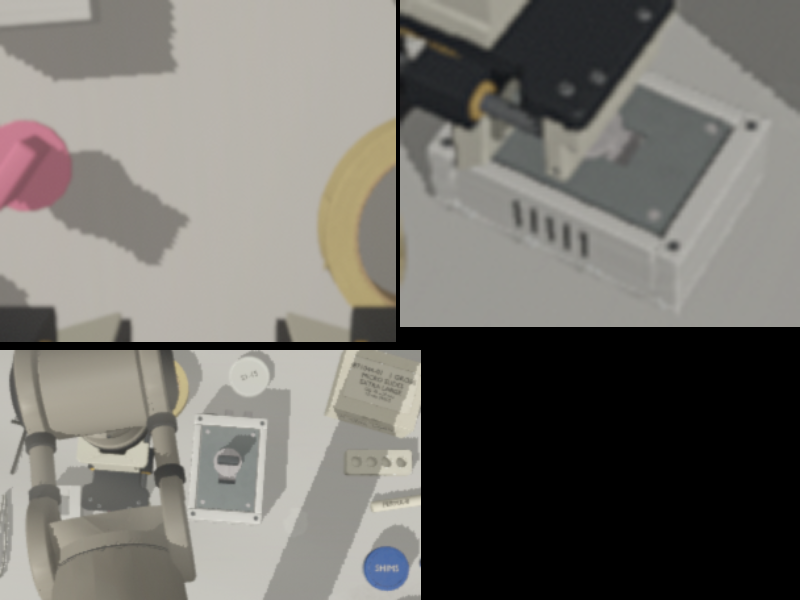

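View pics/w13.png

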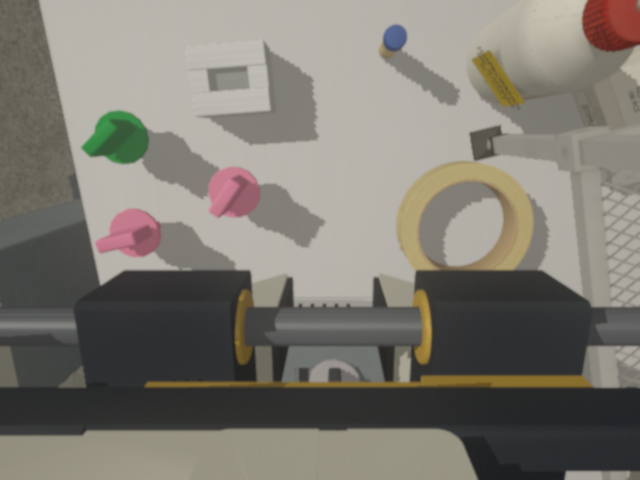

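The top view is now clear and shows the stud in the hole with its wing turned crosswise. Last check: its position, its angle and the bystanders.

```bash
python3 - <<'E'
from h import *
t=cam("top");im=t["color"];x0,y0=308,222
c=im[y0:y0+35,x0:x0+32];cv2.imwrite("pics/c14.png",cv2.resize(im[190:290,285:360],None,fx=6,fy=6,interpolation=cv2.INTER_CUBIC))
m=(c.max(2)<100).astype(np.uint8);n,l,st,cc=cv2.connectedComponentsWithStats(m)
for i in range(1,n):
    if st[i,4]>15:
        P=cc[i]+[x0,y0];print(st[i],P,plane(t,P,.08),plane(t,P,.055))
a=cv2.imread("pics/top0.png")
for nm,(x,y,w) in dict(tin=(443,316,24),dish=(340,170,22),dish2=(375,280,16)).items():
    print(nm,np.abs(a[y-w:y+w,x-w:x+w].astype(int)-im[y-w:y+w,x-w:x+w]).mean())
E
```

```text
[ 9  8 15  5 40] [324.4   231.675] [0.55635544 0.04823153 0.08      ] [0.55978195 0.04755608 0.055     ]
[ 8 13 15  2 22] [322.04545455 235.63636364] [0.54908184 0.0524511  0.08      ] [0.55234606 0.0518698  0.055     ]
[ 8 26 13  4 34] [321.91176471 249.64705882] [0.52358433 0.05253271 0.08      ] [0.52627965 0.05195323 0.055     ]
tin 28.980613425925927
dish 16.136019283746556
dish2 22.677734375
```

View pics/c14.png

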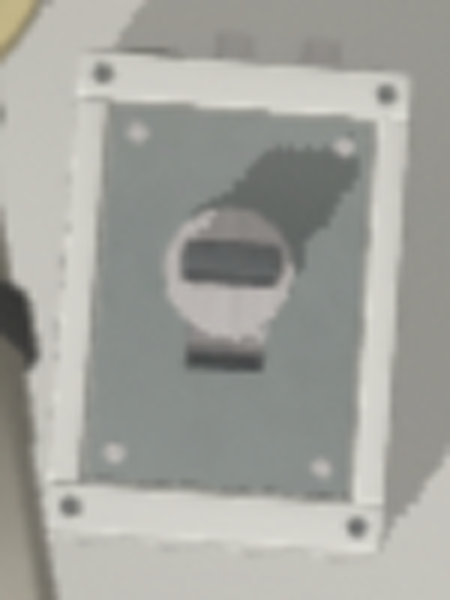

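```bash
python3 -c "
from h import *
s=robot.observe();print(s['time'],np.round(s['qvel'],3),s['contact_force']);print(robot.hand_in())"
```

```text
20.3667 [ 0.003  0.001 -0.001  0.001  0.001  0.   ] [ 0.56378549 -0.08076014 -0.48748349]
the job is handed in; nothing more can be done
None
```

The stud is in its notch, turned a quarter turn clockwise and released. I handed the job in at about 20.4 s, and no verdict was reported.

**What I did:**
- **Pick-up:** I took the steel stud from its stand; my first grasp closed on nothing. The finger tips appeared to sit about 29 mm behind the stated TCP, so I measured them in the wrist view, went lower and gripped the wing.
- **Insertion:** I found the slot in the wrist and top views, which agreed within about 1 mm. The bar went in with no contact felt.
- **Locking:** I pressed the panel about 6.2 mm (tool Fz at most about 15 N), turned the stud about 90° clockwise, let up until the notch took the load, and opened the gripper.

**Last checks:**
- **Height:** while letting up, the tool stopped rising at 3.0 mm below its first contact with the panel, which matches the locked panel height. I had no direct reading of the panel joint or of the stud's contact force at the end.
- **Position and angle:** in the top view the stud's flange is about 9 mm from the hole centre (limit 14 mm). The wing lies across the housing, along its y axis; I judged upright and angle by eye.
- **Bystanders:** the blue tin and the white lidded dish are at their starting pixels in the top view. The vial is still standing; I did not measure its position. A simple image difference at the tin and dish did show changes, which I put down to shadows because the outlines had not moved.
- **Side load:** a sideways force of up to about 7 N showed on the tool just before release, and it was gone afterwards.

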